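Hang the brush pot back on its rail

TASK

The brush pot has been washed and stands on the dental bench. Hang it back on the white tool rail: pass the two screw heads through the round ends of the keyholes in the pot's back plate, slide the pot down until both screws sit at the closed upper ends of the slots, and leave it hanging there upright. Do not tip the pot over on the way, and leave the polishing tin, the small bottle, the plaster model and the brush where they are.

Things in the scene. Friction and masses are not known exactly. Their poses are not given: they have to be found in the camera images.
- brush_pot: loose empty bare-aluminium pot, about 180 g, standing upright on the bench: open box 50 mm deep (x -54..-4), 40 mm wide (y), 80 mm high, walls 3 mm, fixed before a back plate 112 mm wide, 84 mm high, 4 mm thick (x -4..0). Origin: bottom edge of the plate's back face, mid width; underside z = 0. x points backwards out of the plate (into the rail once hung), y along the plate, z up
- holes_mid (a point): on the pot: point on the plate's back face midway between the centres of its two round holes (body frame 0, 0, 44 mm). Holes at y = -38 and +38 mm, 24 mm across, through the plate; from each a slot 10 mm wide runs straight up to a closed end at z = 69 mm
- slot_ends_mid (a point): on the pot: point on the plate's back face midway between where the two screw axes lie when the screws are home in the slots' upper ends (body frame 0, 0, 66 mm, 22 mm above holes_mid); axes as the pot's
- tool_rail: fixed tool rail: upright white flat bar 170 mm wide, 6 mm thick, from 66 to 136 mm above the bench, on two steel posts behind it. Origin: on the bench below the middle of the bar's front face. x points horizontally into the bar (front face x = 0, the pot hangs on the -x side), y along the bar, z up. A hung pot has its axes along the rail's, its underside 50 mm above the bench
- screws_mid (a point): on the rail: point on the bar's front face midway between its two screws, 116 mm above the bench; axes as the rail's. Screws at y = -38 and +38 mm stick out to -x: shank 6 mm thick, 8 mm long, then a round head 16 mm across, 5 mm thick. The plate goes between head and bar; home when slot_ends_mid meets this point
- polishing_tin: bystander: round tin with blue lid, 64 mm across, 28 mm high, origin at the centre of its underside
- stain_liquid: bystander: small white bottle with black cap, 30 mm across, 70 mm high, origin at the centre of its underside
- plaster_model: bystander: beige plaster model of a dental arch, 62 x 66 x 28 mm, origin at the centre of its underside
- brush_0: bystander: thin wooden brush lying on the bench, 156 mm long along its y, 8 mm thick, origin at the centre of its underside
- pot_grip (a point): on the pot: middle of the open box, 56 mm above its underside (body frame -29, 0, 56 mm); axes as the pot's. The box's two flat outer sides, 40 mm apart along y, can be gripped here from above

How it is judged:
By the outcome, as a careful person would: the job done as asked, in the order asked, and still so for the second after the job is handed in, with the robot touching nothing.
It also fails if it takes over 48 s, if anything falls off the work surface, if the arm or the gripper's body presses on something with over 40 N, if the wrist force passes 120 N, or if a joint passes its speed limit or range.

ROBOT

A 7-joint arm with a two-finger parallel gripper is mounted at the origin on a cart in front of the work surface, level with it; the furniture and walls round the work are solid. World frame = base frame: x ahead of the robot, y to its left, z up, the work surface at z = 0. Lengths are in mm, angles in rad, forces in N, time in s.
With the tool pointing down it reaches from about 400 to 850 mm from the base axis. Payload 10.4 kg.
Tool frame: the origin (TCP) lies midway between the tips of the shut fingers; the grasp point (between the pads) lies 19 mm behind it; z points along the fingers, y is the line along which they close (so a half turn about z gives the same grasp; the last joint's range is limited). The gripper opens to 87 mm and grips with 3 to 60 N. Pads are 19 mm wide; open, the fingers measure 117 mm over their backs; the gripper's body (75 mm by 190 mm) begins 51 mm behind the grasp point.
Start: joints at [-0.023, 0.332, -0.065, 1.46, 0.022, 1.35, -0.088], TCP at [625.022, 0.018, 222.576] pointing down, gripper open.
Joint ranges: [-2.6, 2.6], [-0.5, 2.12], [-1.47, 1.34], [0.16, 2.42], [-1.27, 4.41], [0.06, 2.06], [-2.6, 2.6]. Speed limits (rad/s): [2.22, 2.22, 2.79, 2.79, 3.14, 3.14, 3.14].

INTERFACE

Orientations are given as a unit quaternion [x, y, z, w].
In Python, from workcell import arm gives the robot as it stands. The module is installed in compiled form; this text tells all that it offers.
- The arm moves only by the shell command python3 -m handwheel 'ROWS' [OPENING] [FORCE]. ROWS is text: rows parted by semicolons, each of 4 numbers parted by spaces: the shift along the tool's x, y, z in cm, then the turn about the tool's z in degrees. A call has 1 to 8 rows; each row shifts and turns the commanded pose from where the row before left it, along the tool's axes as they then stand; what a row does not reach is not made up. A row lasts 1/8 s, in which the tool goes at most 62.5 mm and 10.7 degrees, less where a joint would pass 70% of its speed; a pose out of reach is approached as far as the arm can. A call is refused whole if a number of a shift passes 6.25 or a number of a turn 10.7, either way. A call with a gripper value outside its range is refused whole. OPENING is the gripper command: -1 is shut, 1 is fully open, values between are in proportion, set as the call begins (- or left out, the last holds). The fingers move at their own pace and stop on an object; FORCE is the grip in N (left out, the last holds). Time passes only in rows, so rows that do not move let the fingers close. It gives the time, the measured TCP pose, the force, the opening and the grip force at its end, in the units of the state.
- arm.observe(): the state, without advancing time (a new reading comes with each control period).
- arm.get_image(name): name is "scene" or "side" or "wrist"; returns a dict with "image" (420x560x3 uint8, red, green, blue), "depth" (420x560 float32, mm along the optical axis (not along the pixel's ray), 0 where there is no reading), "K" (3x3 intrinsics, pixels), "R" (3x3) and "t" (3): a world point X has camera coordinates R X + t. Camera axes: x right, y down, z forward; pixel columns grow to the right and rows downward; lengths in mm; the calibration is good to about 2 mm. The wrist camera is an equidistant fisheye: a pixel r from the principal point sees the ray r / f radians off the axis. A picture is of the moment at which its call begins.
- arm.job_done(): hands the job in; it is judged then, once.
The state is a dict: "time": time; "q": joint angles; "joint_vel": joint speeds; "effort": joint torques, N m; "ee_pos": TCP position; "ee_rot": TCP orientation; "contact_force": force on the tool from outside, world axes, zero at the start; "moment": the same for the moment, N m; "gripper_width": opening from 0.0 (shut) to 1.0 (fully open); "gripper_force": force on a finger pad.
Only numpy, scipy, OpenCV 4.12 (cv2) and the standard library are available. Lean on these libraries where they do the work, as an engineer would, in place of code of your own. Each camera call takes 0.05 s, during which the arm holds its last target. There are 200 camera calls.

## Working session

There is one attempt and no reset: what is moved stays moved. The work goes in short steps, Python scripts to look and compute and a shell command to move; the robot and the scene stay as the last step left them, time stands still between calls to the robot, and variables do not carry over. Pictures are saved under pics/ and viewed, at most 10 in all, crops included, and the job is handed in when it is done.

```bash
mkdir -p pics; cat > h.py <<'E'
import numpy as np, cv2
from workcell import arm
def get(n):
    d=arm.get_image(n); np.savez(''+n+'.npz',**d)
    return d
def cloud(d):
    K,R,t=d['K'],d['R'],d['t']; z=d['depth']; v,u=np.mgrid[:z.shape[0],:z.shape[1]]
    P=np.stack([(u-K[0,2])/K[0,0]*z,(v-K[1,2])/K[1,1]*z,z],-1)
    W=(P-t)@R; W[z==0]=np.nan
    return W
E
python3 - <<'E'
from h import *
s=arm.observe(); print(s['time'],s['ee_pos'],s['ee_rot'])
a=get('scene');b=get('side')
for n,d in(('scene',a),('side',b)):
    cv2.imwrite(f'pics/{n}1.png',d['image'][:,:,::-1]); print(n,d['K'].tolist(),(-d['R'].T@d['t']).round())
E
```

```text
0.0 [ 6.24612147e+02 -8.11780261e-04  2.21743056e+02] [ 7.07084501e-01  7.07128697e-01 -5.33982052e-04 -4.77763220e-04]
scene [[471.6091706951263, 0.0, 278.1729351822079], [0.0, 471.6091706951263, 206.7658881044329], [0.0, 0.0, 1.0]] [ 43. 545. 678.]
side [[417.2492822348638, 0.0, 280.8428622374495], [0.0, 417.2492822348638, 210.07047025653046], [0.0, 0.0, 1.0]] [393. 855. 538.]
```

View pics/scene1.png

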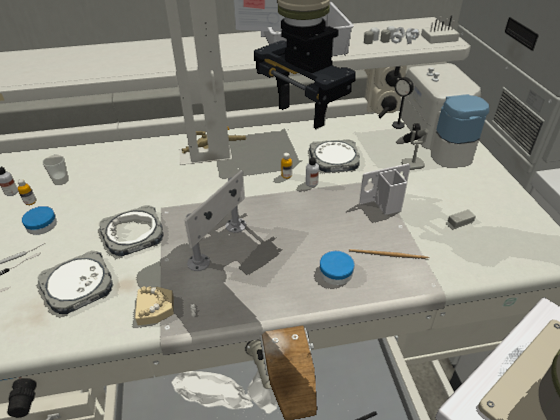

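View pics/side1.png

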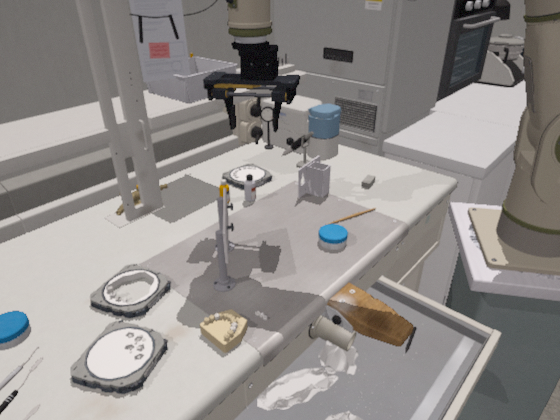

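The scene view shows the rail at (215,210) and the pot at (385,190), with the tin, brush, bottle and plaster model around them. The side view shows the rail nearly edge-on at (225,230) with its screws pointing right, and the pot at (315,178).

```bash
python3 - <<'E'
from h import *
C={}
for n in('scene','side'):
    d=dict(np.load(n+'.npz')); C[n]=cloud(d)
    W=C[n]
    pts={'scene':[(210,215),(230,198),(195,265),(240,228),(385,175),(390,200),(368,185),(337,262),(388,253),(312,175),(153,305),(386,173)],'side':[(222,240),(230,207),(230,228),(222,285),(315,180),(308,163),(333,232),(355,214),(248,185),(225,330)]}[n]
    for u,v in pts: print(n,u,v,W[v,u].round())
# region dumps
W=C['scene']
for nm,(u0,u1,v0,v1),z0,z1 in(('rail',(180,250,165,275),72,130),('potall',(355,412,155,220),10,100),('pottop',(355,412,155,220),72,100)):
    P=W[v0:v1,u0:u1].reshape(-1,3); P=P[(P[:,2]>z0)&(P[:,2]<z1)]
    r=cv2.minAreaRect(P[:,:2].astype(np.float32)); print(nm,len(P),r,cv2.boxPoints(r).round().tolist(),P[:,2].max())
for n,b in(('scene',(355,170,415,225)),('scene',(180,165,250,275))):
    d=np.load(n+'.npz')['image'][:,:,::-1]
i=np.load('scene.npz')['image'][:,:,::-1]; j=np.load('side.npz')['image'][:,:,::-1]
A=cv2.resize(i[160:280,175:255],None,fx=4,fy=4); B=cv2.resize(i[155:225,350:420],(480,480))
cv2.imwrite('pics/crop.png',cv2.resize(np.hstack([A,B]),(800,480)))
E
```

```text
scene 210 215 [607. 232. 118.]
scene 230 198 [642. 163.  98.]
scene 195 265 [619. 272.   5.]
scene 240 228 [646. 144.   3.]
scene 385 175 [ 514. -150.   70.]
scene 390 200 [ 474. -124.   40.]
scene 368 185 [ 568. -168.    2.]
scene 337 262 [432.  77.  26.]
scene 388 253 [395. -29.   7.]
scene 312 175 [652. -68.  33.]
scene 153 305 [578. 384.  17.]
scene 386 173 [ 514. -152.   74.]
side 222 240 [620. 268. 107.]
side 230 207 [634. 172. 119.]
side 230 228 [613. 241. 116.]
side 222 285 [625. 278.   8.]
side 315 180 [ 498. -121.   47.]
side 308 163 [ 521. -144.   83.]
side 333 232 [432.  86.  28.]
side 355 214 [388. -35.   6.]
side 248 185 [662. -58.  49.]
side 225 330 [581. 394.  18.]
rail 1490 ((633.3652954101562, 199.39894104003906), (32.768917083740234, 174.07730102539062), 17.625696182250977) [[591.0, 277.0], [644.0, 111.0], [675.0, 121.0], [623.0, 287.0]] 129.82333209442513
potall 1646 ((540.0320434570312, -194.44676208496094), (136.68191528320312, 204.16879272460938), 43.295284271240234) [[420.0, -167.0], [560.0, -316.0], [660.0, -222.0], [520.0, -73.0]] 86.9419695377182
pottop 452 ((492.6574401855469, -145.373291015625), (113.23017883300781, 57.93055725097656), 66.14016723632812) [[443.0, -185.0], [496.0, -209.0], [542.0, -105.0], [489.0, -82.0]] 86.9419695377182
```

View pics/crop.png

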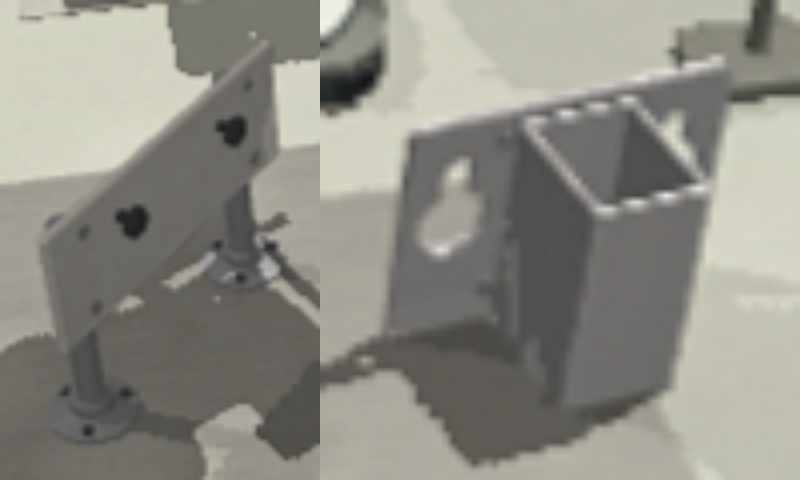

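The crop shows the rail's front face with two dark screws, facing the robot. The pot's box is on the robot side and its plate is behind. Now I'll fit these precisely.

```bash
cat >> h.py <<'E'
def ransac(P,up=True,tol=2.5,n=600,yaw=None):
    rng=np.random.default_rng(0); best=None
    for _ in range(n):
        a,b=P[rng.choice(len(P),2,replace=False),:2]
        d=b-a; L=np.hypot(*d)
        if L<40: continue
        nn=np.array([d[1],-d[0]])/L
        if nn[0]<0: nn=-nn
        m=abs((P[:,:2]-a)@nn)<tol
        if best is None or m.sum()>best.sum(): best=m
    Q=P[best,:2]; c=Q.mean(0); _,_,vt=np.linalg.svd(Q-c); nn=vt[1]*np.sign(vt[1][0])
    return best,c,nn
def yawof(n): return np.degrees(np.arctan2(n[1],n[0]))
E
python3 - <<'E'
from h import *
for n in('scene','side'):
    d=dict(np.load(n+'.npz')); W=cloud(d); img=d['image'].astype(int)
    P=W.reshape(-1,3); ok=~np.isnan(P[:,0])
    # rail: vertical plane
    m=ok&(P[:,2]>70)&(P[:,2]<130)&(P[:,0]>560)&(P[:,0]<690)&(P[:,1]>90)&(P[:,1]<310)
    Q=P[m]; b,c,nn=ransac(Q); t=np.array([-nn[1],nn[0]]); s=Q[b][:,:2]@t
    print(n,'rail',m.sum(),b.sum(),'yaw',yawof(nn),'off',c@nn,'ends',np.percentile(s,[0.5,99.5]))
    mid=np.percentile(s,[0.5,99.5]).mean(); print(' mid',nn*(c@nn)+t*mid)
    # screw heads: points 8-16 in front of face
    f=Q[:,:2]@nn-c@nn; h=Q[(f<-9)&(f>-18)]
    if len(h):
        sh=h[:,:2]@t-mid; 
        for g in(sh<0,sh>0): print('  head',g.sum(),h[g].mean(0).round(1),np.median(sh[g]) if g.any() else None)
    # pot plate (top part above 81) 
    m=ok&(P[:,2]>10)&(P[:,2]<92)&(P[:,0]>430)&(P[:,0]<570)&(P[:,1]>-230)&(P[:,1]<-70)
    Q=P[m]; T=Q[Q[:,2]>30]; b,c,nn=ransac(T)
    t=np.array([-nn[1],nn[0]]); s=T[b][:,:2]@t; e=np.percentile(s,[0.5,99.5])
    print(n,'plate',len(T),b.sum(),'yaw',yawof(nn),'off',c@nn,'ends',e,'mid',nn*(c@nn)+t*e.mean(),'z',Q[:,2].max())
    f=T[:,:2]@nn-c@nn; x=T[(f<-8)&(f>-60)]; sx=x[:,:2]@t-e.mean(); print('  box y',np.percentile(sx,[1,99]),'x',np.percentile(f[f<-8],[1,99]))
E
```

```text
scene rail 1537 1416 yaw 17.42531769987678 off 661.5154082313733 ends [-82.04101259  85.77698183]
 mid [630.59781546 199.88126434]
  head 33 [630.8 160.8 117.9] -37.42659401799972
  head 37 [607.9 233.7 117.9] 38.93831698602061
scene plate 1277 478 yaw -22.74262724703211 off 534.032924118659 ends [9.70194479e-02 1.12389885e+02] mid [ 514.2555367  -154.58244697] z 86.9419695377182
  box y [-20.11250665  20.77623201] x [-52.06992756  -8.59532277]
side rail 556 159 yaw 16.602055583387017 off 664.5476709331028 ends [-64.91396162 101.26576697]
 mid [631.65095426 207.2945787 ]
  head 14 [632.3 167.9 118.3] -37.06281350342824
  head 17 [610.  240.7 118.2] 38.79237699343355
side plate 708 269 yaw 69.52303850504339 off 60.091658813280766 ends [-539.46456101 -486.7739332 ] mid [ 501.71865412 -123.2102322 ] z 84.41137204398757
  box y [-26.58542349  27.86485307] x [-72.40938851  -8.46423831]
```

```bash
python3 -m handwheel '-3.6 -3.4 0 0;-3.6 -3.4 0 0;-3.6 -3.4 0 0;-3.5 -3.3 0 0;0 0 0 -10;0 0 0 -10;0 0 0 -10;0 0 0 -10' 1; python3 -m handwheel '0 0 0 -10;0 0 0 -10;0 0 0 -7.5;0 0 4 0;0 0 2 0;0 0 0 0;0 0 0 0'
python3 - <<'E'
from h import *
s=arm.observe(); print(s['time'],s['ee_pos'],s['ee_rot'],s['q'])
from scipy.spatial.transform import Rotation as R
print(R.from_quat(s['ee_rot']).as_matrix().round(3))
ims=[get(n)['image'][:,:,::-1] for n in('wrist','scene','side')]
cv2.imwrite('pics/w1.png',ims[0])
for n in('scene','side'):
    d=dict(np.load(n+'.npz'));W=cloud(d);P=W.reshape(-1,3);e=s['ee_pos']
    m=(abs(P-e)<[70,70,200]).all(1)&(P[:,2]>e[2]-15)&(P[:,2]<e[2]+25)
    M=R.from_quat(s['ee_rot']).as_matrix(); Q=(P[m]-e)@M
    print(n,m.sum(),P[m][:,2].min())
    for g in(Q[:,1]<0,Q[:,1]>0): print(g.sum(),np.percentile(Q[g],[3,50,97],axis=0).round(1).tolist())
E
```

```text
time: 1.1
ee_pos: [489.8, -142.9, 222.2]
ee_rot: [0.42, 0.908, -0.0, -0.0]
contact_force: [0.2, -0.1, 0.2]
gripper_width: 1.0
gripper_force: 0.0
time: 1.98
ee_pos: [490.4, -143.1, 163.5]
ee_rot: [0.195, 0.981, 0.0, 0.001]
contact_force: [0.4, -0.5, -0.4]
gripper_width: 1.0
gripper_force: 0.0
1.975 [ 490.44608576 -143.07075945  163.45712584] [1.95089722e-01 9.80785272e-01 5.60732144e-06 5.01237632e-04] [ 0.21742662  0.12603006 -0.02481594  1.83818833  0.00337     1.17641216
  1.36961407]
[[-0.924  0.383  0.001]
 [ 0.383  0.924 -0.   ]
 [-0.001  0.    -1.   ]]
scene 210 162.09524946399392
111 [[-7.0, -54.4, -24.1], [7.1, -46.9, -13.1], [13.1, -45.0, -1.0]]
99 [[-9.3, 41.8, -24.5], [8.0, 48.9, -12.5], [13.1, 50.8, -1.0]]
side 174 162.6737617055234
85 [[-9.3, -49.5, -24.1], [3.3, -42.1, -12.8], [11.4, -38.3, 0.1]]
89 [[-8.3, 48.0, -24.2], [1.9, 54.1, -12.4], [11.7, 57.2, -0.7]]
```

View pics/w1.png

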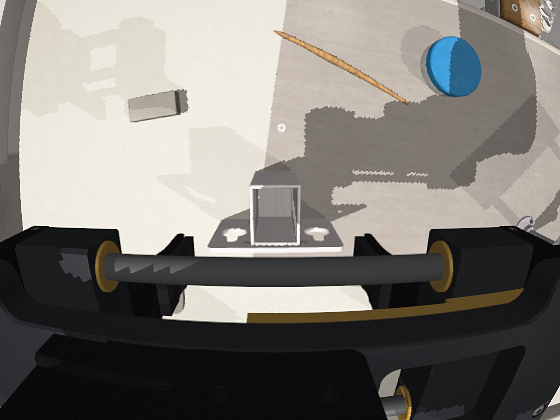

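The wrist view shows the pot centred between the fingers: box at columns 250–300, fingers at about 190 and 355, and the plate edge level at row 247. I'll descend and grip.

```bash
python3 -m handwheel '0 0 3 0;0 0 3 0;0 0 3 0;0 0 2 0;0 0 1.6 0;0 0 0 0' 1; python3 -m handwheel '0 0 0 0;0 0 0 0;0 0 0 0;0 0 0 0;0 0 0 0;0 0 0 0;0 0 0 0;0 0 0 0' -1 25
```

```text
time: 2.88
ee_pos: [489.6, -142.9, 36.0]
ee_rot: [0.195, 0.981, 0.0, -0.001]
contact_force: [1.0, -0.4, 0.9]
gripper_width: 0.999
gripper_force: 0.0
time: 3.88
ee_pos: [490.1, -142.9, 36.6]
ee_rot: [0.195, 0.981, 0.0, 0.0]
contact_force: [-0.2, 0.8, 1.7]
gripper_width: 0.458
gripper_force: 24.9
```

```bash
python3 -m handwheel '0 0 0 0;0 0 0 0;0 0 -2 0;0 0 -4 0;0 0 -4 0;0 0 -2 0;0 0 0 0;0 0 0 0' -1 30
```

```text
time: 4.88
ee_pos: [489.3, -142.9, 155.2]
ee_rot: [0.195, 0.981, -0.0, -0.001]
contact_force: [-0.4, -0.3, -1.8]
gripper_width: 0.455
gripper_force: 29.9
```

```bash
python3 -m handwheel '0 0 0 -10;0 0 0 -10;0 0 0 -10;0 0 0 -10;-1.5 3 0 0;-2.5 5 0 0;-2.5 5 0 0;-2.5 5 0 0'; python3 -m handwheel '-2.5 5 0 0;-2.5 4 0 0;-1 2 0 0;0 0 0 0;0 0 0 0;0 0 0 0'
cat > m.py <<'E'
from h import *
from scipy.spatial.transform import Rotation as R
s=arm.observe(); e=np.array(s['ee_pos']); M=R.from_quat(s['ee_rot']).as_matrix(); print(s['time'],e.round(1),'tool yaw(pot x)',yawof(-M[:2,0]))
z0=e[2]-36.6
for n in('scene','side'):
    d=get(n); P=cloud(d).reshape(-1,3); P=P[~np.isnan(P[:,0])]
    px=-M[:2,0]; py=M[:2,1]
    L=np.c_[(P[:,:2]-e[:2])@px,(P[:,:2]-e[:2])@py,P[:,2]-z0]
    # pot plate front: x about 25, outside the box & below fingers
    q=L[(abs(L[:,0]-25)<12)&(abs(L[:,1])<68)&(abs(L[:,1])>24)&(L[:,2]>4)&(L[:,2]<88)]
    if len(q)>20:
        c=np.polyfit(q[:,1],q[:,0],1); r=q[:,0]-np.polyval(c,q[:,1]); q=q[abs(r)<3]; c=np.polyfit(q[:,1],q[:,0],1)
        print(n,'plate',len(q),'slope deg',-np.degrees(c[0]),'x',c[1],'y ends',np.percentile(q[:,1],[.5,99.5]),'z',np.percentile(q[:,2],[1,99]))
    q=L[(abs(L[:,0])<35)&(abs(L[:,1])<32)&(L[:,2]>4)&(L[:,2]<35)]
    print(' box',len(q),np.percentile(q,[2,50,98],axis=0).round(1).tolist())
    Q=P[(P[:,2]>72)&(P[:,2]<133)&(P[:,0]>575)&(P[:,0]<690)&(P[:,1]>90)&(P[:,1]<310)]
    b,c,nn=ransac(Q); t=np.array([-nn[1],nn[0]]); S=Q[b][:,:2]@t; f=Q[:,:2]@nn-c@nn
    print(n,'rail',b.sum(),'yaw',yawof(nn),'off',c@nn,'ends',np.percentile(S,[.5,99.5]),'ztop',np.percentile(Q[b][:,2],99))
    h=Q[(f<-9)&(f>-18)]; h=h[:,:2]@t; print(' heads along',np.sort(h).round(0)[::3])
    print(' rail front from TCP along nn',c@nn-e[:2]@nn,' along t: TCP at',e[:2]@t)
cv2.imwrite('pics/m%d.png'%(s['time']*100),np.hstack([cv2.imread('/dev/null') if 0 else get(n)['image'][60:300,60:420,::-1] for n in('scene','side')]))
E
python3 m.py; ls pics
```

```text
time: 5.88
ee_pos: [521.1, 57.3, 155.1]
ee_rot: [-0.152, 0.988, 0.0, -0.001]
contact_force: [0.5, 0.6, -1.3]
gripper_width: 0.459
gripper_force: 29.9
time: 6.62
ee_pos: [545.9, 177.2, 156.2]
ee_rot: [-0.151, 0.988, -0.0, -0.0]
contact_force: [-0.4, 0.1, -1.8]
gripper_width: 0.456
gripper_force: 29.9
6.625 [545.9 177.2 156.2] tool yaw(pot x) 17.396167964576453
scene plate 272 slope deg -0.49739719401348614 x 25.721174237362174 y ends [24.40867638 55.90304101] z [ 4.79199755 70.3382696 ]
 box 507 [[-24.8, -18.9, 4.9], [-11.0, 17.7, 18.7], [27.0, 29.8, 34.1]]
scene rail 908 yaw 17.34680850991599 off 661.453270456223 ends [-33.58814289  87.27770554] ztop 132.5619560944974
 heads along [34. 36. 38. 39. 40. 41. 43. 44. 44. 45. 46. 46.]
 rail front from TCP along nn 87.58147756510414  along t: TCP at 6.368405301676737
side plate 139 slope deg 1.6457965610488117 x 32.50664848314152 y ends [-49.60087419  60.41166394] z [ 5.24767938 83.82590682]
 box 359 [[-19.7, -4.8, 4.6], [4.7, 21.7, 19.0], [33.0, 24.5, 34.1]]
side rail 166 yaw 16.583904152526493 off 664.5311266212973 ends [-64.23662121 100.95730844] ztop 132.2117535582823
 heads along [-26. -22. -19. -17. -16.  51.  56.  57.  59.  59.  60.]
 rail front from TCP along nn 90.79499913487712  along t: TCP at 14.008828610554026
crop.png
m662.png
scene1.png
side1.png
w1.png
```

```bash
python3 - <<'E'
import numpy as np,cv2
a=np.load('scene.npz')['image'][:,:,::-1];b=np.load('side.npz')['image'][:,:,::-1]
cv2.imwrite('pics/z1.png',np.hstack([cv2.resize(a[140:280,170:270],(400,560)),cv2.resize(b[150:290,200:300],(400,560))]))
E
```

```text
(no output)
```

View pics/z1.png

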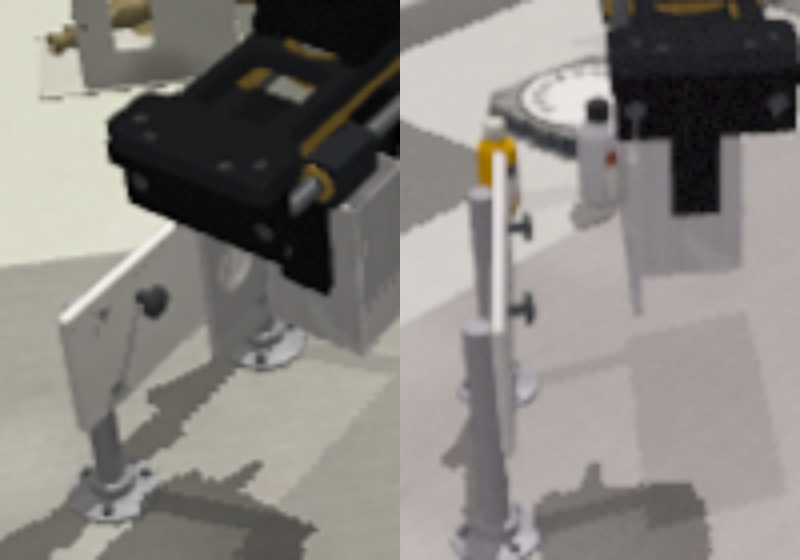

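In the scene view (left), the +y screw head is at pixel (208,215), the keyhole at (229,205) and the plate's bottom corner at (223,230). In the side view (right), the heads are at about (230,206) and (230,227), and the plate corner is at (259,229). I'll cast these onto planes of known height and use the held pot to calibrate out each camera's bias.

```bash
cat > c.py <<'E'
from h import *
from scipy.spatial.transform import Rotation as R
s=arm.observe(); e=np.array(s['ee_pos']); M=R.from_quat(s['ee_rot']).as_matrix()
px=-M[:2,0]; py=M[:2,1]; z0=e[2]-36.6
def cast(d,u,v,z):
    r=d['R'].T@np.array([(u-d['K'][0,2])/d['K'][0,0],(v-d['K'][1,2])/d['K'][1,1],1]); o=-d['R'].T@d['t']
    return (o+r*(z-o[2])/r[2])[:2]
def loc(p): p=p-e[:2]; return np.array([p@px,p@py])   # pot axes, from TCP
E
python3 - <<'E'
from c import *
for n,boxes,corner in(('scene',[(200,205,216,225)],(223.2,230.8)),('side',[(226,198,236,214),(226,219,236,236)],(259.4,229))):
    d=dict(np.load(n+'.npz')); g=cv2.cvtColor(d['image'],cv2.COLOR_RGB2GRAY)
    print(n,'corner (pot x,y from TCP; expect 25..29,56)',loc(cast(d,*corner,z0)).round(1))
    for x0,y0,x1,y1 in boxes:
        m=g[y0:y1,x0:x1]<95; v,u=np.nonzero(m); c=(u.mean()+x0,v.mean()+y0)
        print(' head',m.sum(),np.round(c,1),loc(cast(d,*c,116)).round(1)); 
        if n=='side': print(m.astype(int))
    # top rail corner +y
for n,c,z in(('scene',(185.6,219.7),136),('scene',(190.7,247.6),66)):
    d=dict(np.load(n+'.npz')); print('rail corner',loc(cast(d,*c,z)).round(1))
# hole
d=dict(np.load('scene.npz')); print('hole',loc(cast(d,228.7,205.5,z0+44)).round(1),'expect 27,38')
E
```

```text
scene corner (pot x,y from TCP; expect 25..29,56) [27.3 55.5]
 head 48 [208.  215.2] [78.3 33.8]
side corner (pot x,y from TCP; expect 25..29,56) [29.2 55.5]
 head 16 [229.9 206.4] [ 82.4 -40.1]
[[0 0 0 0 0 0 0 0 0 0]
 [0 0 0 0 0 0 0 0 0 0]
 [0 0 0 0 0 0 0 0 0 0]
 [0 0 0 0 0 0 0 0 0 0]
 [0 0 0 0 0 0 0 0 0 0]
 [0 0 0 0 0 0 0 0 0 0]
 [0 0 0 0 0 1 0 0 0 0]
 [0 0 0 0 0 1 0 0 0 0]
 [0 1 1 1 1 1 1 0 0 0]
 [0 1 1 1 1 1 1 0 0 0]
 [0 0 0 0 0 1 1 0 0 0]
 [0 0 0 0 0 0 0 0 0 0]
 [0 0 0 0 0 0 0 0 0 0]
 [0 0 0 0 0 0 0 0 0 0]
 [0 0 0 0 0 0 0 0 0 0]
 [0 0 0 0 0 0 0 0 0 0]]
 head 19 [230.3 227. ] [82.1 36.1]
[[0 0 0 0 0 0 0 0 0 0]
 [0 0 0 0 0 0 0 0 0 0]
 [0 0 0 0 0 0 0 0 0 0]
 [0 0 0 0 0 0 0 0 0 0]
 [0 0 0 0 0 0 0 0 0 0]
 [0 0 0 0 0 0 1 0 0 0]
 [0 0 0 0 0 1 1 0 0 0]
 [0 0 0 0 1 1 1 0 0 0]
 [0 1 1 1 1 1 1 0 0 0]
 [0 1 1 1 0 1 1 0 0 0]
 [0 0 0 0 0 0 1 0 0 0]
 [0 0 0 0 0 0 1 0 0 0]
 [0 0 0 0 0 0 0 0 0 0]
 [0 0 0 0 0 0 0 0 0 0]
 [0 0 0 0 0 0 0 0 0 0]
 [0 0 0 0 0 0 0 0 0 0]
 [0 0 0 0 0 0 0 0 0 0]]
rail corner [87.9 79.6]
rail corner [89.6 78.4]
hole [25.4 36.3] expect 27,38
```

Casting agrees in both views: the pot reads within about 1–2 mm of where it should be, and the screws' middle is about -3 mm in y with a gap of about 61 mm. I'll move closer at insertion height and check again.

```bash
python3 -m handwheel '0 -0.3 1.5 0;0 0 2 0;-1 0 1.26 0;-2 0 0 0;0 0 0 0;0 0 0 0;0 0 0 0'
python3 - <<'E'
from c import *
print(e.round(1),z0,yawof(px))
a,b=get('scene'),get('side')
cv2.imwrite('pics/z2.png',np.hstack([cv2.resize(a['image'][150:270,180:260,::-1],(400,600)),cv2.resize(b['image'][170:270,200:300,::-1],(400,600))]))
for n,d,boxes in(('scene',a,[(200,205,216,225)]),('side',b,[(226,198,236,214),(226,219,236,236)])):
    g=cv2.cvtColor(d['image'],cv2.COLOR_RGB2GRAY)
    for x0,y0,x1,y1 in boxes:
        v,u=np.nonzero(g[y0:y1,x0:x1]<95); print(n,loc(cast(d,u.mean()+x0,v.mean()+y0,116)).round(1))
E
```

```text
time: 7.7
ee_pos: [575.1, 184.8, 109.0]
ee_rot: [-0.152, 0.988, -0.0, 0.0]
contact_force: [-0.2, -0.7, -1.5]
gripper_width: 0.457
gripper_force: 29.9
[575.1 184.8 109. ] 72.37993942102597 17.503511617570652
scene [55.9 25.8]
side [ 52.5 -37.8]
side [52.8 37.5]
```

View pics/z2.png

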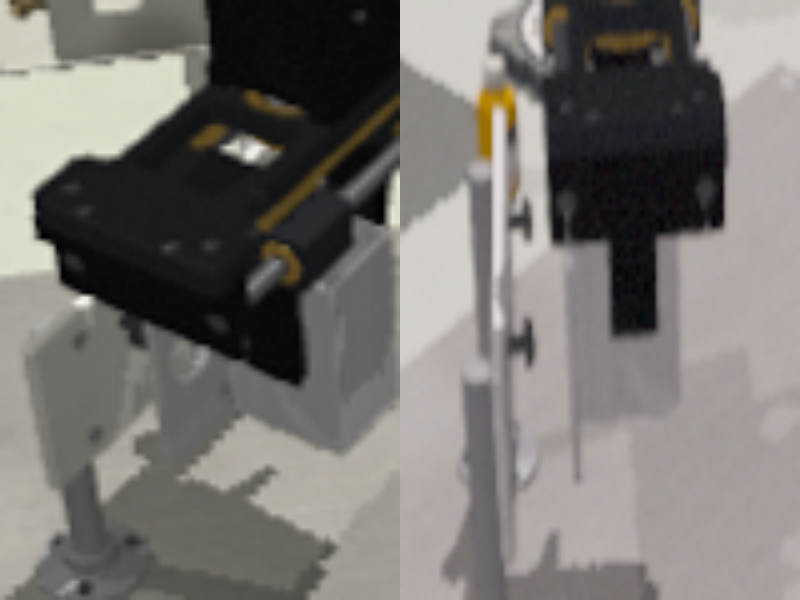

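The side view shows the heads at (231,206) and (231,227) level with the plate, and the screws are centred to under 1 mm (±37.7). In the scene view the gripper hides most of the head. I'll advance in small steps and watch the force.

```bash
python3 -m handwheel '-1 0 0 0;-0.4 0 0 0;-0.4 0 0 0;-0.3 0 0 0;0 0 0 0'|sed -n '1,2p;4p'; python3 -m handwheel '-0.3 0 0 0;-0.2 0 0 0;0 0 0 0;0 0 0 0'|sed -n '1,2p;4p'
```

```text
time: 8.43
ee_pos: [595.5, 191.3, 108.9]
contact_force: [-0.0, -0.0, -1.5]
time: 8.93
ee_pos: [600.2, 192.7, 109.0]
contact_force: [-0.1, 0.3, -0.4]
```

```bash
python3 -m handwheel '-0.2 0 0 0;-0.1 0 0 0;0 0 0 0'|sed -n '1,2p;4p'; python3 -m handwheel '-0.1 0 0 0;-0.1 0 0 0;0 0 0 0'|sed -n '1,2p;4p'
python3 - <<'E'
from c import *
print(e.round(1),z0)
a,b=get('scene'),get('side')
cv2.imwrite('pics/z3.png',np.hstack([cv2.resize(a['image'][150:270,180:260,::-1],(400,600)),cv2.resize(b['image'][170:270,200:300,::-1],(400,600))]))
E
```

```text
time: 9.3
ee_pos: [601.3, 193.1, 108.4]
contact_force: [-8.6, -2.6, 1.4]
time: 9.68
ee_pos: [601.4, 193.1, 108.2]
contact_force: [-18.3, -6.4, 6.5]
[601.4 193.1 108.2] 71.56252312598366
```

View pics/z3.png

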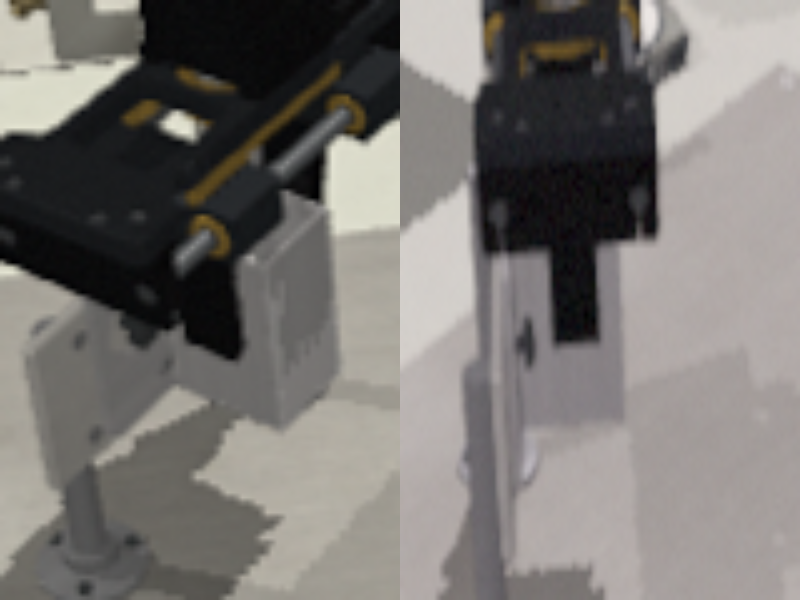

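Both views show the head in front of the plate, in the side view at about (231,227), so the heads are through and the plate touches the bar. I'll back off slightly and slide down.

```bash
python3 -m handwheel '0.2 0 0 0;0.2 0 0 0;0 0 0 0'|sed -n '1,2p;4p'; python3 -m handwheel '0 0 0.5 0;0 0 0.5 0;0 0 0 0'|sed -n '1,2p;4p'
```

```text
time: 10.15
ee_pos: [601.4, 193.0, 109.2]
contact_force: [-0.4, -0.4, -0.2]
time: 10.52
ee_pos: [601.0, 192.9, 98.3]
contact_force: [0.2, -0.2, -1.5]
```

```bash
python3 -m handwheel '0 0 0.3 0;0 0 0.3 0;0 0 0 0'|sed -n '1,2p;4p'; python3 -m handwheel '0 0 0.2 0;0 0 0.1 0;0 0 0 0;0 0 0 0'|sed -n '1,2p;4p'
```

```text
time: 10.9
ee_pos: [601.0, 192.9, 92.7]
contact_force: [-0.2, -0.5, -0.5]
time: 11.4
ee_pos: [601.2, 193.0, 90.0]
contact_force: [-0.7, 0.2, -2.0]
```

```bash
python3 -m handwheel '0 0 0.2 0;0 0 0.1 0;0 0 0 0;0 0 0 0'|sed -n '1,2p;4p'; python3 -m handwheel '0 0 0.1 0;0 0 0 0;0 0 0 0'|sed -n '1,2p;4p'
```

```text
time: 11.9
ee_pos: [601.2, 192.9, 87.0]
contact_force: [-1.1, -1.0, -0.2]
time: 12.28
ee_pos: [601.5, 192.9, 86.7]
contact_force: [-2.3, -1.8, 5.8]
```

It's home: the force rises at TCP z 86.7, against 86.6 expected. Release, then lift away.

```bash
python3 -m handwheel '0 0 0 0;0 0 0 0;0 0 0 0;0 0 0 0' 0.3; python3 -m handwheel '0 0 -1 0;0 0 -2 0;0 0 -4 0;0 0 -5 0;4 0 0 0;5 0 0 0;0 0 0 0;0 0 0 0'|sed -n '1,2p;4p'
python3 - <<'E'
from h import *
a,b=get('scene'),get('side')
cv2.imwrite('pics/z4.png',np.hstack([cv2.resize(a['image'][140:280,170:270,::-1],(400,560)),cv2.resize(b['image'][160:300,190:290,::-1],(400,560))]))
P=cloud(a).reshape(-1,3); n=np.array([.9545,.298]); t=np.array([-.298,.9545])
f=P[:,:2]@n-661.5; y=P[:,:2]@t-2.5
m=(f<-20)&(f>-70)&(abs(y)<35)&(P[:,2]>30)&(P[:,2]<150)
print(m.sum(),np.percentile(P[m][:,2],[1,99]),np.percentile(y[m],[1,99]),np.percentile(f[m],[1,99]))
E
```

```text
time: 12.78
ee_pos: [601.1, 193.0, 85.8]
ee_rot: [-0.152, 0.988, 0.0, -0.0]
contact_force: [0.3, 0.9, 0.3]
gripper_width: 0.646
gripper_force: 0.0
time: 13.78
ee_pos: [516.1, 166.1, 207.6]
contact_force: [0.3, -1.1, 0.5]
1035 [ 51.62600968 130.21509161] [-19.06298991  21.58809542] [-55.58679359 -20.45213278]
```

View pics/z4.png

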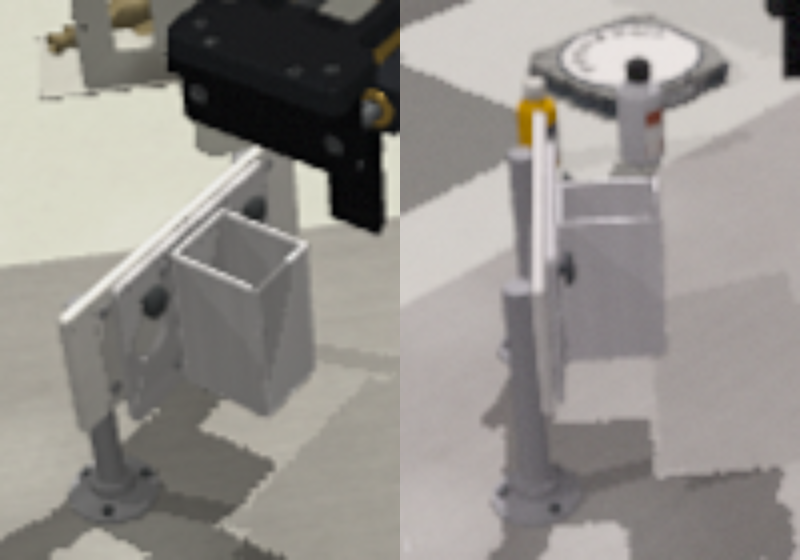

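The pot hangs upright on both screws. The heads are at scene pixels (208,215) and (234,192), in front of the plate at the slots' upper ends, with the round holes below them. The box spans z 51–130, and the robot is clear of it.

```bash
python3 -c "
from workcell import arm
print(arm.job_done())"
```

```text
the job is handed in; nothing more can be done
None
```

The brush pot hangs upright on both rail screws, home at the upper ends of the slots; the gripper is clear, the other items were not touched, and I handed the job in at about 14 s of the 48 s allowed.

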